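# Cycle the hand-cranked ring feeder through one stroke

## Task

Feed the thrust ring up the feeder's bed with one stroke: take the wheel's handle and turn the wheel clockwise (seen from above) through one revolution, until its red tooth has clicked past the brass pawl once. Then draw the wheel back by feel until the tooth's square back is held firmly against the pawl, pressing lightly for a moment (about 10 N, never more than 16 N), and let go, leaving it parked there with the tooth still touching the pawl. Do not disturb the oil bottle, the hex key or the compressor wheel.

Things in the scene. Friction and masses are not known exactly. Their poses are not given: they have to be found in the camera images.
- indexer: hand-cranked ring feeder, fixed: green housing 170 x 165 x 55 mm on a 215 x 190 mm foot, flat grey handwheel on top (vertical axis, 170 mm across, rim 68 to 86 mm above the bench), steel feed bed on its +y side. Origin on the bench under the wheel's axis, z up, +y the pushing direction. In this frame, at wheel angle q, the handle's axis is at x = -0.070 cos q, y = 0.070 sin q.
- crank (a joint): turn of the handwheel in rad, growing clockwise seen from above, counted on past a turn. Starts at 0.32 to 0.46, tooth just past the pawl. The tooth's square back meets the pawl near 2 pi, but up to 0.25 either way, as the pawl's carriage is adjustable: not measured. At 2 pi + 0.33 the tooth has surely clicked past. Turning takes 2 to 4 N at the handle; the wheel stays where it is left.
- handle (a point): centre of the black handle on the wheel: an upright sleeve 26 mm in diameter and 52 mm tall, 70 mm from the wheel's axis, this point about 119 mm above the bench, the sleeve from 93 to 145 mm. The sleeve spins freely on its pin, so the gripper need not turn with the wheel.
- wheel: the handwheel. Its red saw-tooth, fixed to the rim, stands 7 mm out, ramp on the leading (clockwise) side, square back 88 mm from the axis. Origin on the axis, 68 mm above the bench. Pressed back on the pawl, 1 N between them takes 1.25 N along the circle at the handle, on top of the 2 to 4 N that turn the wheel; the contact is stiff.
- pawl (a joint): how far the sprung brass pawl is pushed outward by the tooth, in m: 0 at rest, about 0.006 when the tooth passes. It lies on the rim on the feeder's -y side, on a dark carriage 90 mm tall that reaches 160 mm from the axis. The tooth begins to lift it 0.45 rad before it clicks past, taking 2 to 3 N more at the handle.
- ring: steel thrust ring, 56 mm across, 8 mm thick, lying flat on the feed bed (28 mm above the bench) between its guides. Origin at the centre of its underside. The pusher driven by the wheel moves it along the feeder's +y by about 0.03 m, towards the brass end stop, in the first half turn, and then draws back.
- oil_bottle: white dropper bottle with a yellow tip, 45 mm in diameter, 136 mm tall, beside the feeder; origin at the centre of its foot. Leave alone.
- hex_key: black hex key, 94 x 36 x 8 mm, lying behind the feeder. Leave alone.
- impeller: bare aluminium compressor wheel, 49 mm across, 26 mm tall, standing in front of the feeder. Leave alone.
Mind the look-alikes: they are no part of the job. What is meant by the ring is not green or purple, and is the larger of those in its own colour.

How it is judged:
By the outcome, as a careful person would: the job done as asked, in the order asked, and still so for the second after the job is handed in, with the robot touching nothing.
It also fails if it takes over 64 s, if anything falls off the work surface, if the arm or the gripper's body presses on something with over 40 N, if the wrist force passes 120 N, or if a joint passes its speed limit or range.

## Robot

A 6-joint arm with a two-finger parallel gripper is mounted at the origin on a cart in front of the work surface, level with it; the furniture and walls round the work are solid. World frame = base frame: x ahead of the robot, y to its left, z up, the work surface at z = 0. Lengths are in m, angles in rad, forces in N, time in s.
With the tool pointing down it reaches from about 0.325 to 0.9 m from the base axis. Payload 6.1 kg.
Tool frame: the origin (TCP) lies at the very end of the fingers, on their centre line; the grasp point (between the pads) lies 19 mm behind it; z points along the fingers, y is the line along which they close (so a half turn about z gives the same grasp; the last joint's range is limited). The gripper opens to 85 mm and grips with 20 to 120 N. Pads are 22 mm wide; open, the fingers measure 114 mm over their backs; the gripper's body (76 mm by 85 mm) begins 54 mm behind the grasp point. The pads swing forward as they close: fully open they stand 13 mm farther back than shut.
Start: joints at [1.218, 0.22, 1.526, -0, 1.395, -0.126], TCP at [0.141, 0.609, 0.231] pointing down, gripper open.
Joint ranges: [-2.98, 2.98], [-0.91, 2.08], [0.09, 2.57], [-1.24, 4.39], [0.2, 2.65], [-2.68, 2.68]. Speed limits (rad/s): [2.57, 2.57, 3.01, 3.14, 3.14, 3.14].

## Interface

Orientations are given as a rotation vector (axis times angle).
In Python, from plant import arm, imaging, workorder gives the robot as it stands.
- The arm moves only by the shell command python3 -m inch 'ROWS' [FORCE]. ROWS is JSON, a list of rows, each a list of 3 entries, a list of its own where there are three numbers: the shift along the tool's x, y, z normalised to -1 to 1, where 1 is 2.5 cm, then the turn, a rotation vector about the tool's x, y, z normalised to -1 to 1, where 1 is 0.15 rad, then the closure, from 0 (fully open) to 1 (shut). In form: [[[x, y, z], [rx, ry, rz], grip], ...]. A call has 1 to 5 rows; each row shifts and turns the commanded pose from where the row before left it, along the tool's axes as they then stand; what a row does not reach is not made up. A row lasts 1/10 s, in which the tool goes at most 50 mm and 8.59 degrees, less where a joint would pass 70% of its speed; a pose out of reach is approached as far as the arm can. A call with a number of a shift or a turn outside -1 to 1 is refused whole. A call with a gripper value outside its range is refused whole. The fingers move at their own pace and stop on an object; FORCE is the grip in N (left out, the last holds). Time passes only in rows, so rows that do not move let the fingers close. It gives the time, the measured TCP pose, the force, the opening and the grip force at its end, in the units of the state.
- arm.state(): the state, without advancing time (a new reading comes with each control period).
- imaging.get_image(name): name is "scene" or "side" or "wrist"; returns the picture (420x560x3 uint8, red, green, blue); there is no depth.
- imaging.get_calibration(name): a dict with "mtx" (3x3 intrinsics, pixels), "R" (3x3) and "t" (3): a world point X has camera coordinates R X + t. Camera axes: x right, y down, z forward; pixel columns grow to the right and rows downward; lengths in m; the calibration is good to about 2 mm. A picture is of the moment at which its call begins: read the wrist's pose just before it. get_calibration takes no time and is no camera call; for the wrist camera it gives the pose at the moment of the call.
- workorder.close_job(): hands the job in; it is judged then, once.
The state is a dict: "time_s": time; "q": joint angles; "joint_velocities": joint speeds; "effort": joint torques, N m; "position": TCP position; "orientation": TCP orientation; "ft_force": force on the tool from outside, world axes, zero at the start; "torque": the same for the moment, N m; "grip_width": finger opening in m; "grip_force": force on a finger pad.
Only numpy, scipy, OpenCV 4.12 (cv2) and the standard library are available. Lean on these libraries where they do the work, as an engineer would, in place of code of your own. Each camera call takes 0.05 s, during which the arm holds its last target. There are 200 camera calls.

## Working session

There is one attempt and no reset: what is moved stays moved. The work goes in short steps, Python scripts to look and compute and a shell command to move; the robot and the scene stay as the last step left them, time stands still between calls to the robot, and variables do not carry over. Pictures are saved under pics/ and viewed, at most 10 in all, crops included, and the job is handed in when it is done.

```bash
ls; mkdir -p pics
python3 - <<'E'
from plant import arm, imaging
import cv2,numpy as np
for n in("scene","side"):
    im=imaging.get_image(n);cv2.imwrite(f"pics/{n}0.png",im[:,:,::-1])
    c=imaging.get_calibration(n);print(n,c)
s=arm.state();print(s)
E
```

```text
pics
scene {'mtx': array([[428.6510535 ,   0.        , 276.68201929],
       [  0.        , 428.6510535 , 210.41534147],
       [  0.        ,   0.        ,   1.        ]]), 'R': array([[-0.51961073, -0.85438536,  0.00550866],
       [-0.43237327,  0.25738423, -0.86417979],
       [ 0.73692472, -0.45141889, -0.503153  ]]), 't': array([0.32848848, 0.33674538, 0.55903571])}
side {'mtx': array([[405.43600697,   0.        , 279.402311  ],
       [  0.        , 405.43600697, 209.00413112],
       [  0.        ,   0.        ,   1.        ]]), 'R': array([[-0.89446245, -0.44707301, -0.00791558],
       [-0.20569905,  0.4271329 , -0.8804802 ],
       [ 0.39701994, -0.78592825, -0.47401683]]), 't': array([0.49881872, 0.21276579, 0.66965703])}
{'time_s': 0.1, 'q': array([ 1.21791167e+00,  2.21181474e-01,  1.52755995e+00,  6.07810330e-06,
        1.39469025e+00, -1.26099910e-01]), 'joint_velocities': array([ 0.00050915, -0.00059761, -0.0025098 , -0.00111582,  0.0025828 ,
        0.00037898]), 'effort': array([ 8.56688130e-04, -4.98245823e+01, -3.90549338e+01, -5.90268178e-05,
        5.52745478e-03, -3.04146067e-05]), 'position': array([0.14033071, 0.60845412, 0.23025397]), 'orientation': array([-3.55421253e-01, -3.12097661e+00,  2.80364777e-03]), 'ft_force': array([ 0.39898433, -0.03192676,  0.68541315]), 'torque': array([ 0.00021953,  0.03878442, -0.03564916]), 'grip_force': 0.0, 'grip_width': 0.0857959606114607}
```

View pics/scene0.png

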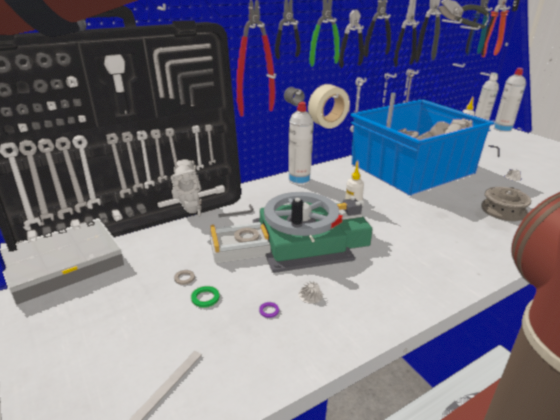

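View pics/side0.png

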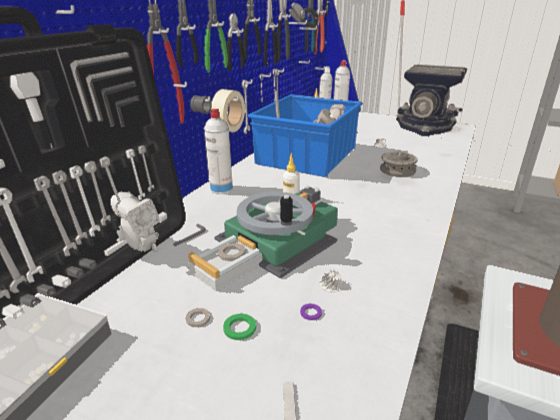

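The scene view shows the handle (297,210), wheel centre (~303,213), red tooth (336,221), carriage (352,207) and ring on the bed (247,235). Look-alike rings lie on the bench: grey (185,277), green (205,296) and purple (269,310). In the side view the handle is at (286,207), the wheel at (275,213), and the ring on the bed at (232,252). The only handle candidate is the black sleeve. The bottle (355,185) and hex key (237,211) are not the handle.

```bash
cat > h.py <<'E'
import numpy as np,cv2
from plant import arm,imaging
def ray(c,u,v):
    d=c["R"].T@np.linalg.inv(c["mtx"])@[u,v,1]; return -c["R"].T@c["t"],d
def plane(c,u,v,z):
    o,d=ray(c,u,v); return o+d*(z-o[2])/d[2]
def tri(a,b):
    (o,d),(p,e)=ray(*a),ray(*b)
    s=np.linalg.lstsq(np.c_[d,-e],p-o,rcond=None)[0]
    x,y=o+d*s[0],p+e*s[1]; return (x+y)/2,np.linalg.norm(x-y)
def proj(c,X):
    p=c["mtx"]@(c["R"]@np.asarray(X)+c["t"]);return p[:2]/p[2]
E
python3 - <<'E'
from h import *
S=imaging.get_calibration("scene");D=imaging.get_calibration("side")
print(tri((S,297,210),(D,286,207)),tri((S,336,221),(D,313,208)),tri((S,247,235),(D,232,252)))
a=cv2.imread("pics/scene0.png")[180:280,200:380];b=cv2.imread("pics/side0.png")[140:290,180:350]
a=cv2.resize(a,None,fx=4,fy=4,interpolation=2);b=cv2.resize(b,None,fx=3.9,fy=3.9,interpolation=2)
cv2.imwrite("pics/a.png",a);cv2.imwrite("pics/b.png",b)
E
```

```text
(array([0.53692801, 0.00947828, 0.12512376]), np.float64(0.0004774195927110481)) (array([ 0.51236323, -0.07708846,  0.08547957]), np.float64(0.0028551551813967304)) (array([0.62558093, 0.08258543, 0.03604273]), np.float64(0.0021029368852620916))
```

View pics/a.png

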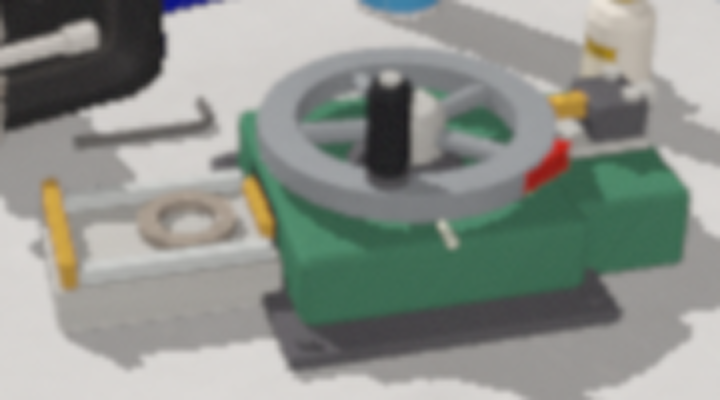

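View pics/b.png

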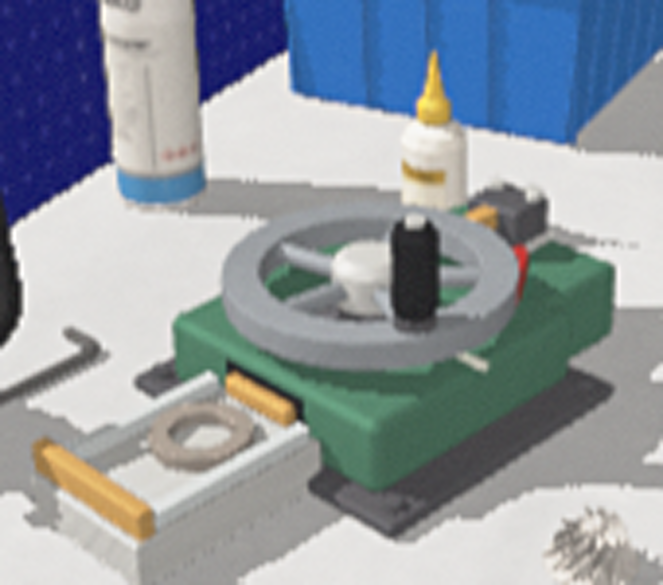

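The crops show the feeder as I took it: black sleeve at scene (297,211) and side (286,209), red tooth just past the brass pawl, and the ring on the bed at scene (247,235). Next I fit the axis from rim points cast onto z=0.086.

Run:
```python
from h import *
from scipy.optimize import least_squares
S=imaging.get_calibration("scene");D=imaging.get_calibration("side")
a=[(262,110),(290,75),(340,55),(400,48),(470,58),(520,80),(550,112)]
b=[(225,262),(245,233),(285,212),(340,203),(400,207),(460,217),(505,240)]
P=[plane(S,200+x/4,180+y/4,.086)[:2] for x,y in a];Q=[plane(D,180+x/3.9,140+y/3.9,.086)[:2] for x,y in b]
for R in(P,Q,P+Q):
    R=np.array(R);f=least_squares(lambda c:np.hypot(*(R-c).T)-.085,R.mean(0)+[-.05,0]);print(f.x,np.round(f.fun*1e3,1))
A=f.x
H,e=tri((S,297.2,211.2),(D,286.2,209.2));print(H,e,np.hypot(*(H[:2]-A)))
# bed corners/ring/end stop, tooth/pawl
rg=tri((S,247,234.7),(D,232,251.8))[0];y=rg[:2]-A
stop=tri((S,200+58/4,180+232/4),(D,180+95/3.9,140+487/3.9));print(rg,stop)
for v in(y,stop[0][:2]-A):
    print("yaw of +y",np.arctan2(v[1],v[0]),np.hypot(*v))
yy=np.arctan2(*(stop[0][:2]-A)[::-1]);ax=yy-np.pi/2
h=H[:2]-A;c,s=np.cos(ax),np.sin(ax);hx,hy=c*h[0]+s*h[1],-s*h[0]+c*h[1];print("q",np.arctan2(hy,-hx),hx,hy)
for n,p in(("bottle",((S,355,205),(D,291,190))),("imp",((S,312,292),(D,331,282)))):print(n,tri(*p))
```

```text
[ 0.58701364 -0.03769852] [-2.8 -1.1  0.3  1.7  0.2 -1.5 -2.4]
[ 0.58875276 -0.03853169] [-3.1  0.6  3.6  1.4 -4.4 -0.8  1.5]
[ 0.58793317 -0.03815335] [-3.  -1.8 -0.7  0.6 -0.6 -2.  -2.5 -2.5  1.5  4.5  2.2 -3.9 -0.6  1.2]
[0.53698039 0.00890133 0.12090341] 0.0015045088292823946 0.06935653850156372
[0.62555133 0.08259873 0.03671404] (array([0.64248365, 0.15381766, 0.04378217]), np.float64(0.0003011739079771116))
yaw of +y 1.2687934310830726 0.12647604960496228
yaw of +y 1.2939342920788919 0.19957109993385216
q 0.46878354563231506 -0.061874254138331135 0.03133538108503077
bottle (array([ 0.64528037, -0.25170659,  0.01855919]), np.float64(0.017391489325517723))
imp (array([0.42097474, 0.04726802, 0.00504654]), np.float64(0.0032560890322044294))
```

The numbers agree: handle at z 0.121, 69 mm from the axis, and the ring top at 0.037. The axis is at (0.588,-0.038), +y yaw ≈ 1.28 and q ≈ 0.45. I'll travel at height to above the handle.

```bash
python3 -m inch '[[[-0.5,-0.5,0],[0,0,0],0],[[-1,-0.95,0],[0,0,0],0],[[-1,-0.95,0],[0,0,0],0],[[-1,-0.95,0],[0,0,0],0],[[-1,-0.95,0],[0,0,0],0]]' 60
python3 -m inch '[[[-1,-0.95,0],[0,0,0],0],[[-1,-0.95,0],[0,0,0],0],[[-1,-0.95,0],[0,0,0],0],[[-1,-0.95,0],[0,0,0],0],[[-1,-0.95,0],[0,0,0],0]]'
python3 -m inch '[[[-1,-0.95,0],[0,0,0],0],[[-1,-0.95,0],[0,0,0],0],[[-1,-0.95,0],[0,0,0],0],[[-1,-0.95,0],[0,0,0],0],[[-1,-0.95,0],[0,0,0],0]]'
python3 -m inch '[[[-1,-0.95,0],[0,0,0],0],[[-1,-0.95,0],[0,0,0],0],[[-0.5,-0.5,0],[0,0,0],0],[[0,0,0],[0,0,0],0],[[0,0,0],[0,0,0],0]]'
python3 - <<'E'
from h import *
s=arm.state();c=imaging.get_calibration("wrist");im=imaging.get_image("wrist");cv2.imwrite("pics/w1.png",im[:,:,::-1])
from scipy.spatial.transform import Rotation as R
M=R.from_rotvec(s["orientation"]).as_matrix()
print(M.round(3),s["position"]);np.savez("w1.npz",**c)
d=np.array([.537,.009,.2])-s["position"];print("units",(M.T@d/.025).round(2))
print("handle top pred px",proj(c,[.537,.009,.145]),"axis",proj(c,[.588,-.038,.1]))
E
```

```text
time_s: 0.6
position: [0.2263, 0.4775, 0.2308]
orientation: [-0.355, -3.121, 0.001]
ft_force: [1.5, 0.5, 0.2]
grip_width: 0.0853
grip_force: 0.0
time_s: 1.1
position: [0.3214, 0.3337, 0.231]
orientation: [-0.355, -3.121, 0.001]
ft_force: [0.1, 0.5, 0.8]
grip_width: 0.0853
grip_force: 0.0
time_s: 1.6
position: [0.4165, 0.19, 0.231]
orientation: [-0.356, -3.121, 0.0]
ft_force: [0.0, 0.0, -0.6]
grip_width: 0.0853
grip_force: 0.0
time_s: 2.1
position: [0.4632, 0.1188, 0.2309]
orientation: [-0.357, -3.12, -0.0]
ft_force: [-0.4, 0.4, 0.3]
grip_width: 0.0859
grip_force: 0.0
[[-0.974  0.226 -0.001]
 [ 0.226  0.974  0.   ]
 [ 0.001  0.    -1.   ]] [0.46319771 0.11881184 0.23086583]
units [-3.87 -3.61  1.23]
handle top pred px [186.50698579 314.3424492 ] axis [174.12963831 333.13253132]
```

View pics/w1.png

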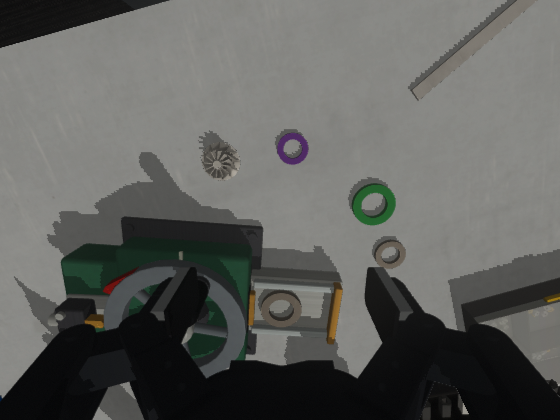

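The wrist view shows the wheel at about (175,320), the ring on the bed (280,308) and the red tooth (120,280). The left finger partly hides the handle. I'll go above it and look again.

```bash
python3 -m inch '[[[-0.9,-0.8,0.3],[0,0,0],0],[[-1,-0.9,0.3],[0,0,0],0],[[-1,-0.95,0.3],[0,0,0],0],[[-0.97,-0.96,0.3],[0,0,0],0],[[0,0,0],[0,0,0],0]]'
python3 -m inch '[[[0,0,0],[0,0,0],0],[[0,0,0],[0,0,0],0]]'
python3 - <<'E'
from h import *
s=arm.state();c=imaging.get_calibration("wrist");im=imaging.get_image("wrist");cv2.imwrite("pics/w2.png",im[:,:,::-1])
print(s["position"]);np.savez("w2.npz",**c)
print("handle top pred px",proj(c,[.537,.009,.145]),"axis",proj(c,[.588,-.038,.1]))
E
```

```text
time_s: 2.65
position: [0.5381, 0.0075, 0.2]
orientation: [-0.358, -3.12, 0.001]
ft_force: [-0.9, 0.1, -0.5]
grip_width: 0.0851
grip_force: 0.0
time_s: 2.85
position: [0.5371, 0.0105, 0.2014]
orientation: [-0.353, -3.121, -0.001]
ft_force: [1.2, -0.5, -0.0]
grip_width: 0.0859
grip_force: 0.0
[0.53705731 0.01052451 0.20142052]
handle top pred px [281.45159704 230.05203106] axis [245.09039316 271.47706599]
```

View pics/w2.png

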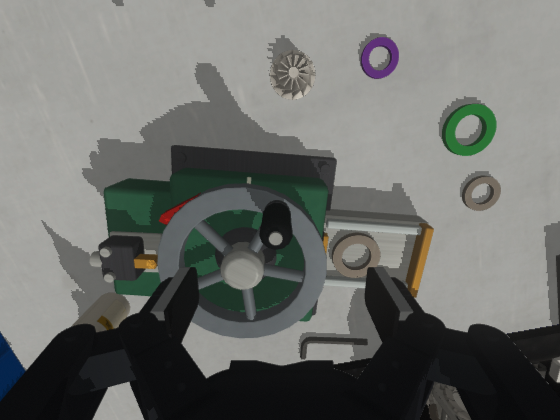

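The wrist view now shows the handle's top at (276,238), the hub at (242,267), and rim edges at x 160/327 and y 187/338. The tooth is at (177,212) and the pawl at (147,261). I refine from these.

Run:
```python
from h import *
from scipy.optimize import least_squares
c=dict(np.load("w2.npz"))
R=np.array([plane(c,u,v,.086)[:2] for u,v in[(160,260),(327,258),(243,187),(243,338),(184,207),(300,209),(185,320),(300,318)]])
f=least_squares(lambda k:np.hypot(*(R-k).T)-.085,R.mean(0));A=f.x;print("axis",A,(f.fun*1e3).round(1))
for z in(.145,.15):
    H=plane(c,276,238,z)[:2];d=H-A;print(z,H,np.hypot(*d),"th",np.arctan2(d[1],d[0]))
r=plane(c,356,255,.036)[:2];p=plane(c,147,261,.08)[:2];
for v in(r-A,A-p,r-p):print(np.arctan2(v[1],v[0]),np.hypot(*v))
```

```text
axis [ 0.59307641 -0.04374635] [-3.2 -0.2 -0.1 -1.4 -1.4  0.   2.6 -2.9]
0.145 [0.54227786 0.00363883] 0.0694683210689612 th 2.390945735221484
0.15 [0.54019075 0.00422029] 0.07139811580726446 th 2.404930392800841
1.2766366720329072 0.1265305035643058
1.276177610134232 0.09732445897404107
1.2764370876667541 0.2238549567418847
```

Axis (0.592,-0.043), yaw 1.276, q ≈ 0.45. I'll align, descend and grip.

```bash
python3 -m inch '[[[-0.2,-0.14,0.5],[0,0,0],0],[[0,0,0.9],[0,0,0],0],[[0,0,0.9],[0,0,0],0],[[0,0,0.9],[0,0,0],0],[[0,0,0.7],[0,0,0],0]]' 60
python3 -m inch '[[[0,0,0],[0,0,0],0],[[0,0,0],[0,0,0],0],[[0,0,0],[0,0,0],0.3],[[0,0,0],[0,0,0],0.4],[[0,0,0],[0,0,0],0.5]]'
python3 -m inch '[[[0,0,0],[0,0,0],0.6],[[0,0,0],[0,0,0],0.7],[[0,0,0],[0,0,0],0.8],[[0,0,0],[0,0,0],0.9],[[0,0,0],[0,0,0],1]]'
python3 -m inch '[[[0,0,0],[0,0,0],1],[[0,0,0],[0,0,0],1],[[0,0,0],[0,0,0],1]]'
```

```text
time_s: 3.4
position: [0.5407, 0.0051, 0.1017]
orientation: [-0.354, -3.12, -0.0]
ft_force: [0.7, 0.1, 0.0]
grip_width: 0.0857
grip_force: 0.0
time_s: 3.9
position: [0.5424, 0.0045, 0.1048]
orientation: [0.355, 3.12, -0.0]
ft_force: [0.1, -0.5, 0.3]
grip_width: 0.0443
grip_force: 0.0
time_s: 4.4
position: [0.5419, 0.0046, 0.1044]
orientation: [0.355, 3.121, 0.0]
ft_force: [-1.0, 1.4, 5.6]
grip_width: 0.0245
grip_force: 58.6
time_s: 4.7
position: [0.5419, 0.0046, 0.1043]
orientation: [0.355, 3.121, 0.0]
ft_force: [-1.4, 1.3, 5.6]
grip_width: 0.0251
grip_force: 58.6
```

```bash
cat > rows.py <<'E'
import sys
from h import *
from scipy.spatial.transform import Rotation as Ro
C=np.array([float(sys.argv[1]),float(sys.argv[2])]);n=int(sys.argv[3]);dq=float(sys.argv[4])
s=arm.state();M=Ro.from_rotvec(s["orientation"]).as_matrix();p=s["position"]
d=p[:2]-C;th=np.arctan2(d[1],d[0]);q=(-.294+np.pi-th)%(2*np.pi)
print("q",q.round(3),"r",np.hypot(*d).round(4),"F",s["ft_force"].round(1),"z",p[2].round(4))
X=p.copy()
for i in range(1,n+1):
    t=th-dq*i;Y=np.r_[C+.07*np.array([np.cos(t),np.sin(t)]),.1043]
    print((M.T@(Y-X)/.025).round(2)[:2],end=" ");X=Y
    if i%5==0:print()
E
python3 rows.py .5933 -.043 15 .13
```

```text
q 0.453 r 0.0701 F [-1.4  1.3  5.6] z 0.1043
[-0.2  0.3] [-0.24  0.27] [-0.27  0.24] [-0.3  0.2] [-0.33  0.16] 
[-0.34  0.12] [-0.36  0.07] [-0.36  0.03] [-0.36 -0.02] [-0.36 -0.07] 
[-0.35 -0.11] [-0.33 -0.16] [-0.31 -0.2 ] [-0.28 -0.24] [-0.24 -0.27]
```

```bash
python3 -m inch '[[[-0.2,0.3,0],[0,0,0],1],[[-0.24,0.27,0],[0,0,0],1],[[-0.27,0.24,0],[0,0,0],1],[[-0.3,0.2,0],[0,0,0],1],[[-0.33,0.16,0],[0,0,0],1]]'
python3 -m inch '[[[-0.34,0.12,0],[0,0,0],1],[[-0.36,0.07,0],[0,0,0],1],[[-0.36,0.03,0],[0,0,0],1],[[0,0,0],[0,0,0],1],[[0,0,0],[0,0,0],1]]'
python3 rows.py .5933 -.043 15 .13
```

```text
time_s: 5.2
position: [0.5809, 0.026, 0.1044]
orientation: [-0.355, -3.121, -0.0]
ft_force: [-3.8, -0.1, 6.9]
grip_width: 0.0245
grip_force: 59.0
time_s: 5.7
position: [0.609, 0.0252, 0.1044]
orientation: [0.355, 3.119, 0.001]
ft_force: [2.3, 2.8, 5.0]
grip_width: 0.025
grip_force: 59.6
q 1.504 r 0.07 F [2.3 2.8 5. ] z 0.1044
[-0.36 -0.02] [-0.36 -0.07] [-0.34 -0.12] [-0.33 -0.16] [-0.3 -0.2] 
[-0.27 -0.24] [-0.24 -0.27] [-0.2 -0.3] [-0.16 -0.33] [-0.12 -0.34] 
[-0.07 -0.36] [-0.03 -0.36] [ 0.02 -0.36] [ 0.07 -0.36] [ 0.11 -0.35]
```

Tracking is excellent; continuing.

```bash
python3 -m inch '[[[-0.36,-0.02,0],[0,0,0],1],[[-0.36,-0.07,0],[0,0,0],1],[[-0.34,-0.12,0],[0,0,0],1],[[-0.33,-0.16,0],[0,0,0],1],[[-0.3,-0.2,0],[0,0,0],1]]'
python3 -m inch '[[[-0.27,-0.24,0],[0,0,0],1],[[-0.24,-0.27,0],[0,0,0],1],[[-0.2,-0.3,0],[0,0,0],1],[[-0.16,-0.33,0],[0,0,0],1],[[-0.12,-0.34,0],[0,0,0],1]]'
python3 -m inch '[[[-0.07,-0.36,0],[0,0,0],1],[[-0.03,-0.36,0],[0,0,0],1],[[0,0,0],[0,0,0],1],[[0,0,0],[0,0,0],1]]'
python3 rows.py .5933 -.043 16 .13
```

```text
time_s: 6.2
position: [0.6461, 0.0029, 0.1044]
orientation: [0.355, 3.121, 0.003]
ft_force: [-1.2, 5.7, 7.5]
grip_width: 0.0248
grip_force: 60.3
time_s: 6.7
position: [0.6631, -0.039, 0.1045]
orientation: [0.354, 3.118, 0.003]
ft_force: [4.8, 5.0, 2.4]
grip_width: 0.0242
grip_force: 59.9
time_s: 7.1
position: [0.6612, -0.0594, 0.1044]
orientation: [0.356, 3.118, -0.002]
ft_force: [5.3, -2.9, 1.4]
grip_width: 0.0246
grip_force: 59.7
q 3.084 r 0.0698 F [ 5.3 -2.9  1.4] z 0.1044
[ 0.02 -0.36] [ 0.07 -0.36] [ 0.12 -0.34] [ 0.16 -0.33] [ 0.2 -0.3] 
[ 0.24 -0.27] [ 0.27 -0.24] [ 0.3 -0.2] [ 0.33 -0.16] [ 0.34 -0.12] 
[ 0.36 -0.07] [ 0.36 -0.02] [0.36 0.02] [0.36 0.07] [0.34 0.12] 
[0.33 0.16]
```

```bash
python3 -m inch '[[[0.02,-0.36,0],[0,0,0],1],[[0.07,-0.36,0],[0,0,0],1],[[0.12,-0.34,0],[0,0,0],1],[[0.16,-0.33,0],[0,0,0],1],[[0.2,-0.3,0],[0,0,0],1]]'
python3 -m inch '[[[0.24,-0.27,0],[0,0,0],1],[[0.27,-0.24,0],[0,0,0],1],[[0.3,-0.2,0],[0,0,0],1],[[0.33,-0.16,0],[0,0,0],1],[[0.34,-0.12,0],[0,0,0],1]]'
python3 -m inch '[[[0.36,-0.07,0],[0,0,0],1],[[0.36,-0.02,0],[0,0,0],1],[[0,0,0],[0,0,0],1],[[0,0,0],[0,0,0],1]]'
python3 rows.py .5933 -.043 17 .13
```

```text
time_s: 7.6
position: [0.6377, -0.0969, 0.1044]
orientation: [0.355, 3.118, -0.002]
ft_force: [3.5, -0.2, 2.0]
grip_width: 0.0244
grip_force: 59.6
time_s: 8.1
position: [0.5949, -0.1128, 0.1044]
orientation: [0.356, 3.12, -0.002]
ft_force: [2.5, -3.2, 5.2]
grip_width: 0.0248
grip_force: 59.8
time_s: 8.5
position: [0.5752, -0.1105, 0.1043]
orientation: [-0.355, -3.119, 0.002]
ft_force: [-4.2, -2.4, 10.3]
grip_width: 0.0248
grip_force: 60.8
q 4.681 r 0.0699 F [-4.2 -2.4 10.3] z 0.1043
[0.36 0.03] [0.35 0.08] [0.34 0.13] [0.32 0.17] [0.3  0.21] 
[0.27 0.25] [0.23 0.28] [0.19 0.31] [0.15 0.33] [0.11 0.35] 
[0.06 0.36] [0.01 0.36] [-0.03  0.36] [-0.08  0.35] [-0.12  0.34] 
[-0.17  0.32] [-0.21  0.3 ]
```

```bash
python3 -m inch '[[[0.36,0.03,0],[0,0,0],1],[[0.35,0.08,0],[0,0,0],1],[[0.34,0.13,0],[0,0,0],1],[[0.32,0.17,0],[0,0,0],1],[[0.3,0.21,0],[0,0,0],1]]'
python3 -m inch '[[[0.27,0.25,0],[0,0,0],1],[[0.23,0.28,0],[0,0,0],1],[[0.19,0.31,0],[0,0,0],1],[[0.15,0.33,0],[0,0,0],1],[[0.11,0.35,0],[0,0,0],1]]'
python3 -m inch '[[[0.06,0.36,0],[0,0,0],1],[[0.01,0.36,0],[0,0,0],1],[[-0.03,0.36,0],[0,0,0],1],[[-0.08,0.35,0],[0,0,0],1],[[-0.12,0.34,0],[0,0,0],1]]'
python3 -m inch '[[[0,0,0],[0,0,0],1],[[0,0,0],[0,0,0],1]]'
python3 rows.py .5933 -.043 5 .13
python3 - <<'E'
from h import *
c=imaging.get_calibration("wrist");im=imaging.get_image("wrist");np.savez("w3.npz",**c);cv2.imwrite("pics/w3.png",im[:,:,::-1])
E
```

```text
time_s: 9.0
position: [0.5385, -0.0864, 0.1044]
orientation: [-0.355, -3.12, 0.003]
ft_force: [-1.4, -4.2, 8.6]
grip_width: 0.0246
grip_force: 60.3
time_s: 9.5
position: [0.5233, -0.0436, 0.1043]
orientation: [-0.355, -3.118, 0.003]
ft_force: [-3.9, -5.1, 10.2]
grip_width: 0.0249
grip_force: 60.7
time_s: 10.0
position: [0.5377, -0.0003, 0.1043]
orientation: [-0.354, -3.119, 0.0]
ft_force: [-2.0, -1.5, 9.3]
grip_width: 0.0247
grip_force: 60.8
time_s: 10.2
position: [0.5383, 0.0005, 0.1043]
orientation: [-0.354, -3.12, -0.003]
ft_force: [0.2, 4.6, 9.0]
grip_width: 0.0247
grip_force: 60.6
q 0.375 r 0.0701 F [0.2 4.6 9. ] z 0.1043
[-0.18  0.32] [-0.22  0.29] [-0.25  0.26] [-0.28  0.23] [-0.31  0.19]
```

View pics/w3.png

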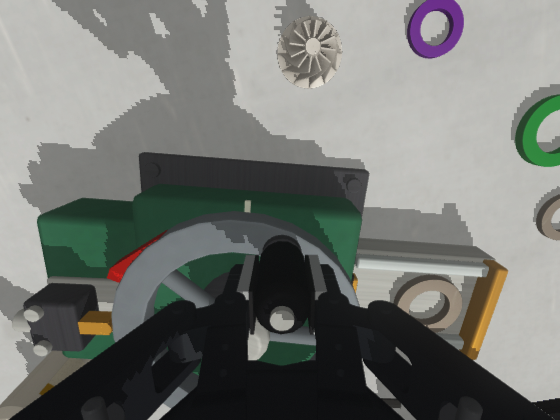

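The tooth is past the pawl: its back is at (112,270) and the pawl at (97,322), a gap of about 0.3 rad. The ring has moved towards the stop, now at (428,303). Next I draw back slowly, watching the tangential force.

```bash
cat > ft.py <<'E'
from h import *
s=arm.state();p=s["position"];d=p[:2]-[.5933,-.043];t=np.arctan2(d[1],d[0]);F=s["ft_force"]
q=(-.294+np.pi-t+1)%(2*np.pi)-1
print("q %.4f r %.4f Ft(back reaction) %.2f Fr %.2f Fz %.1f"%(q,np.hypot(*d),F[0]*np.sin(t)-F[1]*np.cos(t),F[0]*np.cos(t)+F[1]*np.sin(t),F[2]))
E
python3 rows.py .5933 -.043 10 -.02
python3 -m inch '[[[0.02,-0.05,0],[0,0,0],1],[[0.02,-0.05,0],[0,0,0],1],[[0.02,-0.05,0],[0,0,0],1]]'; python3 ft.py
python3 -m inch '[[[0.02,-0.05,0],[0,0,0],1],[[0.02,-0.05,0],[0,0,0],1],[[0.01,-0.05,0],[0,0,0],1]]'; python3 ft.py
```

```text
q 0.374 r 0.0701 F [-0.7  3.8  8.5] z 0.1043
[ 0.02 -0.05] [ 0.02 -0.05] [ 0.02 -0.05] [ 0.02 -0.05] [ 0.02 -0.05] 
[ 0.02 -0.05] [ 0.02 -0.05] [ 0.02 -0.05] [ 0.02 -0.05] [ 0.01 -0.05] 
time_s: 10.55
position: [0.5358, -0.003, 0.1043]
orientation: [-0.355, -3.12, -0.003]
ft_force: [-1.5, 3.8, 10.3]
grip_width: 0.0246
grip_force: 60.6
q 0.3142 r 0.0701 Ft(back reaction) 2.21 Fr 3.42 Fz 10.3
time_s: 10.85
position: [0.5336, -0.0063, 0.1043]
orientation: [-0.355, -3.12, -0.003]
ft_force: [-1.7, 3.2, 10.4]
grip_width: 0.0245
grip_force: 60.6
q 0.2570 r 0.0701 Ft(back reaction) 1.83 Fr 3.13 Fz 10.4
```

```bash
python3 -m inch '[[[0.01,-0.04,0],[0,0,0],1],[[0.01,-0.04,0],[0,0,0],1]]' >/dev/null; python3 ft.py
python3 -m inch '[[[0.01,-0.04,0],[0,0,0],1],[[0.01,-0.04,0],[0,0,0],1]]' >/dev/null; python3 ft.py
python3 -m inch '[[[0.01,-0.04,0],[0,0,0],1],[[0.01,-0.04,0],[0,0,0],1]]' >/dev/null; python3 ft.py
```

```text
q 0.2274 r 0.0701 Ft(back reaction) 2.68 Fr 3.37 Fz 11.5
q 0.1978 r 0.0700 Ft(back reaction) 2.30 Fr 3.78 Fz 10.8
q 0.1682 r 0.0701 Ft(back reaction) 2.07 Fr 4.50 Fz 11.5
```

Run:
```python
from h import *
c=dict(np.load("w3.npz"));A=np.array([.5933,-.043])
for n,(u,v) in dict(toothback=(112,274),pawl_tip_up=(112,313),pawl_tip_lo=(112,334)).items():
    p=plane(c,u,v,.082)[:2]-A;print(n,np.arctan2(p[1],p[0]),np.hypot(*p))
```

```text
toothback -2.3221197441415815 0.09265636575684066
pawl_tip_up -1.9899831911811847 0.08717665537123963
pawl_tip_lo -1.790865074702642 0.08868753463810623
```

Contact is expected near q ≈ 0.045, so I continue in finer steps.

```bash
python3 -m inch '[[[0,-0.03,0],[0,0,0],1],[[0.01,-0.03,0],[0,0,0],1]]' >/dev/null; python3 ft.py
python3 -m inch '[[[0,-0.03,0],[0,0,0],1],[[0,-0.02,0],[0,0,0],1]]' >/dev/null; python3 ft.py
python3 -m inch '[[[0,-0.02,0],[0,0,0],1],[[0,-0.02,0],[0,0,0],1]]' >/dev/null; python3 ft.py
```

```text
q 0.1462 r 0.0701 Ft(back reaction) 2.88 Fr 3.74 Fz 11.8
q 0.1284 r 0.0700 Ft(back reaction) 2.86 Fr 5.58 Fz 12.7
q 0.1150 r 0.0700 Ft(back reaction) 1.22 Fr 7.02 Fz 12.8
```

```bash
python3 -m inch '[[[0.02,-0.01,-0.02],[0,0,0],1],[[0,-0.02,0],[0,0,0],1]]' >/dev/null; python3 ft.py
python3 -m inch '[[[0,-0.02,0],[0,0,0],1],[[0,-0.01,0],[0,0,0],1]]' >/dev/null; python3 ft.py
python3 -m inch '[[[0,-0.01,0],[0,0,0],1],[[0,-0.01,0],[0,0,0],1]]' >/dev/null; python3 ft.py
python3 -m inch '[[[0,-0.01,0],[0,0,0],1],[[0,-0.01,0],[0,0,0],1]]' >/dev/null; python3 ft.py
```

```text
q 0.1010 r 0.0701 Ft(back reaction) 2.22 Fr 2.54 Fz 7.9
q 0.0902 r 0.0701 Ft(back reaction) 1.67 Fr 4.42 Fz 9.2
q 0.0832 r 0.0701 Ft(back reaction) 2.50 Fr 3.74 Fz 10.1
q 0.0764 r 0.0701 Ft(back reaction) 2.14 Fr 4.37 Fz 9.5
```

```bash
sed -i 's/^print/Ft=F[0]*np.sin(t)-F[1]*np.cos(t)\nprint/' ft.py; echo 'raise SystemExit(int(Ft>5))' >> ft.py
python3 -m inch '[[[0,-0.01,0],[0,0,0],1],[[0,-0.01,0],[0,0,0],1]]' >/dev/null; python3 ft.py &&
python3 -m inch '[[[0.01,-0.01,0],[0,0,0],1],[[0,-0.01,0],[0,0,0],1]]' >/dev/null && python3 ft.py &&
python3 -m inch '[[[0,-0.01,0],[0,0,0],1],[[0,-0.01,0],[0,0,0],1]]' >/dev/null && python3 ft.py &&
python3 -m inch '[[[0,-0.01,0],[0,0,0],1],[[0,-0.01,0],[0,0,0],1]]' >/dev/null && python3 ft.py &&
python3 -m inch '[[[0,-0.01,0],[0,0,0],1],[[0,-0.01,0],[0,0,0],1]]' >/dev/null && python3 ft.py &&
python3 -m inch '[[[0,-0.01,0],[0,0,0],1],[[0,-0.01,0],[0,0,0],1]]' >/dev/null && python3 ft.py
```

```text
q 0.0692 r 0.0700 Ft(back reaction) 2.16 Fr 4.43 Fz 9.4
q 0.0614 r 0.0700 Ft(back reaction) 3.27 Fr 3.66 Fz 9.1
q 0.0544 r 0.0701 Ft(back reaction) 2.39 Fr 4.64 Fz 10.1
q 0.0473 r 0.0701 Ft(back reaction) 2.52 Fr 4.08 Fz 9.5
q 0.0402 r 0.0701 Ft(back reaction) 1.76 Fr 5.17 Fz 9.9
q 0.0327 r 0.0701 Ft(back reaction) 2.09 Fr 4.99 Fz 9.7
```

```bash
python3 -m inch '[[[0.01,-0.01,0],[0,0,0],1],[[0,-0.01,0],[0,0,0],1]]' >/dev/null; python3 ft.py &&
python3 -m inch '[[[0,-0.01,0],[0,0,0],1],[[0,-0.01,0],[0,0,0],1]]' >/dev/null && python3 ft.py &&
python3 -m inch '[[[0,-0.01,0],[0,0,0],1],[[0,-0.01,0],[0,0,0],1]]' >/dev/null && python3 ft.py &&
python3 -m inch '[[[0,-0.01,0],[0,0,0],1],[[0,-0.01,0],[0,0,0],1]]' >/dev/null && python3 ft.py &&
python3 -m inch '[[[0,-0.01,0],[0,0,0],1],[[0,-0.01,0],[0,0,0],1]]' >/dev/null && python3 ft.py &&
python3 -m inch '[[[0,-0.01,0],[0,0,0],1],[[0,-0.01,0],[0,0,0],1]]' >/dev/null && python3 ft.py &&
python3 -m inch '[[[0,-0.01,0],[0,0,0],1],[[0,-0.01,0],[0,0,0],1]]' >/dev/null && python3 ft.py &&
python3 -m inch '[[[0,-0.01,0],[0,0,0],1],[[0,-0.01,0],[0,0,0],1]]' >/dev/null && python3 ft.py
```

```text
q 0.0252 r 0.0701 Ft(back reaction) 2.15 Fr 3.60 Fz 8.7
q 0.0179 r 0.0701 Ft(back reaction) 2.13 Fr 3.74 Fz 9.7
q 0.0109 r 0.0701 Ft(back reaction) 2.65 Fr 4.14 Fz 9.8
q 0.0041 r 0.0701 Ft(back reaction) 0.96 Fr 4.37 Fz 9.7
q -0.0033 r 0.0701 Ft(back reaction) 2.56 Fr 4.43 Fz 9.1
q -0.0108 r 0.0701 Ft(back reaction) 2.10 Fr 4.54 Fz 10.1
q -0.0179 r 0.0701 Ft(back reaction) 2.31 Fr 4.96 Fz 10.8
q -0.0235 r 0.0701 Ft(back reaction) 3.51 Fr 4.04 Fz 10.6
```

```bash
python3 -m inch '[[[0,-0.01,0],[0,0,0],1],[[0,0,0],[0,0,0],1]]' >/dev/null; python3 ft.py &&
python3 -m inch '[[[0,-0.01,0],[0,0,0],1],[[0,0,0],[0,0,0],1]]' >/dev/null && python3 ft.py &&
python3 -m inch '[[[0,-0.01,0],[0,0,0],1],[[0,0,0],[0,0,0],1]]' >/dev/null && python3 ft.py
```

```text
q -0.0238 r 0.0701 Ft(back reaction) 3.57 Fr 4.56 Fz 9.9
q -0.0241 r 0.0701 Ft(back reaction) 3.73 Fr 4.11 Fz 9.2
q -0.0244 r 0.0701 Ft(back reaction) 5.34 Fr 3.99 Fz 10.3
```

Contact at q ≈ -0.024. I'll build the push up to Ft ≈ 14.5 N, which is 2.2 N of friction plus 1.25 × 10 N.

```bash
sed -i 's/Ft>5/Ft>11/' ft.py
python3 -m inch '[[[0,-0.01,0],[0,0,0],1],[[0,-0.01,0],[0,0,0],1],[[0,0,0],[0,0,0],1]]' >/dev/null; python3 ft.py &&
python3 -m inch '[[[0,-0.01,0],[0,0,0],1],[[0,-0.01,0],[0,0,0],1],[[0,0,0],[0,0,0],1]]' >/dev/null && python3 ft.py &&
python3 -m inch '[[[0,-0.01,0],[0,0,0],1],[[0,-0.01,0],[0,0,0],1],[[0,0,0],[0,0,0],1]]' >/dev/null && python3 ft.py
```

```text
q -0.0252 r 0.0701 Ft(back reaction) 7.05 Fr 4.63 Fz 10.8
q -0.0260 r 0.0701 Ft(back reaction) 9.92 Fr 3.73 Fz 9.8
q -0.0268 r 0.0700 Ft(back reaction) 11.38 Fr 4.48 Fz 9.2
```

```bash
python3 -m inch '[[[0,-0.01,0],[0,0,0],1],[[0,-0.01,0],[0,0,0],1],[[0,0,0],[0,0,0],1]]' >/dev/null; python3 ft.py
python3 -m inch '[[[0,0,0],[0,0,0],1]]' >/dev/null; python3 ft.py
python3 -m inch '[[[0,0,0],[0,0,0],1]]' >/dev/null; python3 ft.py
```

```text
q -0.0277 r 0.0701 Ft(back reaction) 12.04 Fr 4.44 Fz 9.0
q -0.0279 r 0.0700 Ft(back reaction) 12.00 Fr 4.25 Fz 9.2
q -0.0277 r 0.0700 Ft(back reaction) 12.33 Fr 3.89 Fz 9.5
```

```bash
python3 -m inch '[[[0,-0.01,0],[0,0,0],1],[[0,-0.01,0],[0,0,0],1],[[0,0,0],[0,0,0],1]]' >/dev/null; python3 ft.py
python3 -m inch '[[[0,0,0],[0,0,0],1],[[0,0,0],[0,0,0],1]]' >/dev/null; python3 ft.py
python3 -m inch '[[[0,0,0],[0,0,0],1],[[0,0,0],[0,0,0],1]]' >/dev/null; python3 ft.py
```

```text
q -0.0282 r 0.0700 Ft(back reaction) 14.31 Fr 4.50 Fz 8.9
q -0.0285 r 0.0701 Ft(back reaction) 13.51 Fr 3.47 Fz 10.1
q -0.0282 r 0.0701 Ft(back reaction) 14.47 Fr 4.26 Fz 8.7
```

Pressed at about 9.6 N on the pawl. I hold briefly, let go and rise.

```bash
python3 -m inch '[[[0,0,0],[0,0,0],1],[[0,0,0],[0,0,0],1],[[0,0,0],[0,0,0],1]]' >/dev/null; python3 ft.py
python3 -m inch '[[[0,0,0],[0,0,0],0.7],[[0,0,0],[0,0,0],0.5],[[0,0,0],[0,0,0],0.3],[[0,0,0],[0,0,0],0],[[0,0,0],[0,0,0],0]]'
python3 -m inch '[[[0,0,0],[0,0,0],0],[[0,0,-0.5],[0,0,0],0],[[0,0,-0.9],[0,0,0],0],[[0,0,-1],[0,0,0],0],[[0,0,-1],[0,0,0],0]]'
python3 -m inch '[[[0,0,-0.8],[0,0,0],0],[[0,0,0],[0,0,0],0],[[0,0,0],[0,0,0],0]]'
python3 - <<'E'
from h import *
w=imaging.get_image("wrist");s=imaging.get_image("scene")
s=cv2.resize(s[180:280,200:380],(560,311),interpolation=2)
w=cv2.resize(w[120:380,50:350],(320,278))
o=np.zeros((590,560,3),np.uint8);o[:311]=s;o[311:589,:320]=w;cv2.imwrite("pics/end.png",o[:,:,::-1])
E
```

```text
q -0.0284 r 0.0701 Ft(back reaction) 13.95 Fr 4.02 Fz 10.0
time_s: 19.15
position: [0.5262, -0.0291, 0.1037]
orientation: [-0.356, -3.12, 0.0]
ft_force: [-0.6, -0.2, -0.1]
grip_width: 0.0816
grip_force: 0.0
time_s: 19.65
position: [0.527, -0.0291, 0.1911]
orientation: [0.356, 3.121, -0.0]
ft_force: [0.3, 0.0, -0.3]
grip_width: 0.0854
grip_force: 0.0
time_s: 19.95
position: [0.5273, -0.0291, 0.21]
orientation: [0.356, 3.12, -0.0]
ft_force: [-1.3, 0.1, -0.2]
grip_width: 0.0859
grip_force: 0.0
```

View pics/end.png

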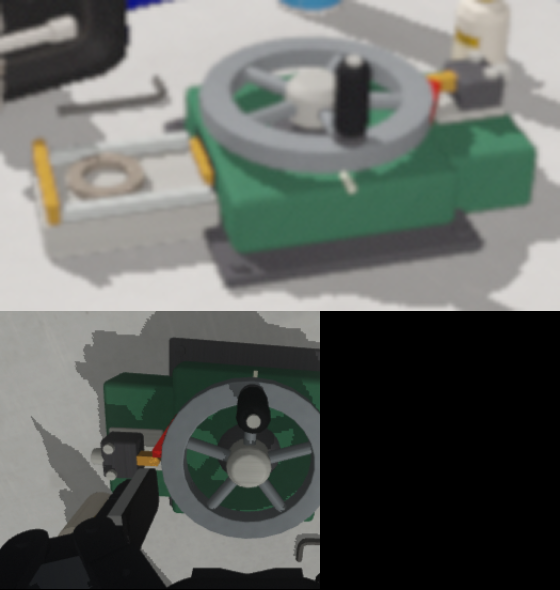

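The final picture shows the red tooth's back on the pawl (lower view, 157,455), the ring fed along to near the stop (105,175), and the bottle and hex key where they were. I'm handing it in.

```bash
python3 -c "
from plant import workorder;print(workorder.close_job())"
```

```text
the job is handed in; nothing more can be done
None
```

The ring was fed one stroke, the tooth clicked past the pawl once, and the wheel was drawn back and pressed on the pawl at about 9.5 N, then released with the tooth still touching; the job was handed in at about 20 s, result not shown to me.

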